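Sweep the offcuts off the trimming board

TASK

Take the blue scraper block from its grey mat and use it to sweep the four coloured plastic offcuts along the white board and over its open end, so that all four drop into the steel catch tray. Then stand the scraper back on the middle of its mat, upright and lengthwise along the mat as it was, and let go. Move the offcuts with the scraper only, never with the gripper or arm, and leave the bottles where they are.

Things in the scene. Friction and masses are not known exactly. Their poses are not given: they have to be found in the camera images.
- station: fixed trimming station: white board 226 (x) by 280 (y) mm, flat top 60 mm above the bench, steel catch tray at its +y end. Origin: under the board's centre at bench height; z up. The board spans y = -140 to +140 mm. Low pale metal rails stand 10 mm above the top along both long sides (inner faces at x = -106, +106 mm) and the -y end (inner face y = -133 mm); the +y end is open
- tray (a point): middle of the catch tray's inner floor, 192 mm from the board's centre along the station's +y, 3 mm above the bench; axes as the station's. The inside reaches 110 mm to either side in x and 57 mm in y; the rim is 38 mm above the bench. The board's open edge overhangs the tray by 5 mm, so offcuts pushed past it drop in
- mat: fixed thin grey parking mat with two white lines, 160 (x) by 80 (y) mm, 4 mm thick, flat on the bench. Origin: centre of its underside; x along its length. The scraper stands on it at the start
- scraper: loose blue scraper block, about 220 g: foot 130 (x) by 28 (y) by 32 mm high with a black rubber sole, and on it an upright grip rib 84 (x) by 24 (y) mm, from 32 to 88 mm above the underside. Origin: centre of its underside; z up, x along its length. Pinch the rib across y; the long faces of the foot (+y, -y) do the sweeping
- strip: orange strip offcut, 62 (x) by 24 (y) by 10 mm thick, lying flat on the board at the start. Origin: centre of its underside; z up. Loose, about 25 g.
- angle: red L-shaped offcut lying flat, in a 48 by 48 mm square, 10 mm thick: one leg 48 by 20 mm along its -y side, the other 20 mm wide up its -x side. Origin: centre of that square, at the underside; z up. Loose, about 25 g.
- disc: green disc offcut, 52 mm across, 10 mm thick, lying flat. Origin: centre of its underside; z up. Loose, about 25 g.
- plate: yellow rectangular offcut with a 15 mm hole, 48 (x) by 40 (y) by 10 mm thick, lying flat. Origin: centre of its underside; z up. Loose, about 25 g.
- white_bottle: white plastic bottle with a red cap, 60 mm across, 118 mm high, on the bench at the right back; leave it alone. Origin: centre of its underside
- amber_bottle: amber bottle with a black cap, 68 mm across, 145 mm high, on the bench at the left back; leave it alone. Origin: centre of its underside
Not all that is in view belongs to the job. Of the things like the disc, leave any that is purple; of the rest the larger one is meant.

How it is judged:
By the outcome, as a careful person would: the job done as asked, in the order asked, and still so for the second after the job is handed in, with the robot touching nothing.
It also fails if it takes over 58 s, if anything falls off the work surface, if the arm or the gripper's body presses on something with over 40 N, if the wrist force passes 120 N, or if a joint passes its speed limit or range.

ROBOT

A 7-joint arm with a two-finger parallel gripper is mounted at the origin on a cart in front of the work surface, level with it; the furniture and walls round the work are solid. World frame = base frame: x ahead of the robot, y to its left, z up, the work surface at z = 0. Lengths are in m, angles in rad, forces in N, time in s.
With the tool pointing down it reaches from about 0.425 to 1.025 m from the base axis. Payload 9.4 kg.
Tool frame: the origin (TCP) lies midway between the tips of the shut fingers; the grasp point (between the pads) lies 19 mm behind it; z points along the fingers, y is the line along which they close (so a half turn about z gives the same grasp; the last joint's range is limited). The gripper opens to 85 mm and grips with 20 to 120 N. Pads are 22 mm wide; open, the fingers measure 114 mm over their backs; the gripper's body (76 mm by 85 mm) begins 54 mm behind the grasp point. The pads swing forward as they close: fully open they stand 13 mm farther back than shut.
Start: joints at [-1.215, 0.599, -0.003, 1.599, 0.002, 0.943, -0.08], TCP at [0.304, 0.658, 0.231] pointing down, gripper open.
Joint ranges: [-2.57, 2.57], [-0.35, 1.97], [-1.29, 1.29], [0.11, 2.56], [-1.05, 4.19], [0.11, 1.86], [-2.63, 2.63]. Speed limits (rad/s): [2.22, 2.22, 3.01, 3.01, 3.14, 3.14, 3.14].

INTERFACE

Orientations are given as a 3x3 rotation matrix whose columns are the frame's x, y, z axes.
In Python, from plant import monitor, eyes, order gives the robot as it stands. The module is installed in compiled form; this text tells all that it offers.
- The arm moves only by the tool servo_tool, never from a script. Its argument "series" is a list of rows, each an object of numbers: "jaw": the finger opening in cm, from 0 to 8.54; "dx", "dy", "dz": the shift along the tool's x, y, z in cm; "roll": the turn about the tool's z in degrees. A call has 1 to 8 rows; each row is the pose to reach, as a shift and turn from the pose commanded when the call began, along the tool's axes at that moment; what a row does not reach only later rows make up. A row lasts 1/8 s, in which the tool goes at most 62.5 mm and 10.7 degrees, less where a joint would pass 70% of its speed; a pose out of reach is approached as far as the arm can. A call with a gripper value outside its range is refused whole. The fingers move at their own pace and stop on an object; the grip force is fixed at half the most. Time passes only in rows, so rows that repeat a pose let the fingers close. It gives the time, the measured TCP pose, the force, the opening and the grip force at its end, in the units of the state.
- monitor.read_state(): the state, without advancing time (a new reading comes with each control period).
- eyes.grab_frame(name): name is "scene" or "top"; returns the picture (400x640x3 uint8, blue, green, red); there is no depth.
- eyes.camera_params(name): a dict with "camera_matrix" (3x3 intrinsics, pixels), "T" (4x4, takes a point from camera to world coordinates). Camera axes: x right, y down, z forward; pixel columns grow to the right and rows downward; lengths in m; the calibration is good to about 2 mm. A picture is of the moment at which its call begins. camera_params takes no time and is no camera call.
- order.job_done(): hands the job in; it is judged then, once.
The state is a dict: "time": time; "qpos": joint angles; "qd": joint speeds; "joint_torque": joint torques, N m; "ee_pos": TCP position; "orientation": TCP orientation; "ft_force": force on the tool from outside, world axes, zero at the start; "torque": the same for the moment, N m; "finger_gap": opening from 0.0 (shut) to 1.0 (fully open); "gripper_force": force on a finger pad.
Only numpy, scipy, OpenCV 4.12 (cv2) and the standard library are available. Lean on these libraries where they do the work, as an engineer would, in place of code of your own. Each camera call takes 0.05 s, during which the arm holds its last target. There are 200 camera calls.

## Working session

There is one attempt and no reset: what is moved stays moved. The work goes in short steps, Python scripts to look and compute and a tool call to move; the robot and the scene stay as the last step left them, time stands still between calls to the robot, and variables do not carry over. Pictures are saved under pics/ and viewed, at most 10 in all, crops included, and the job is handed in when it is done.

Besides the shell and the picture viewer there is one more tool, called after "Call:" as name(argument=value, ...), one argument or row to a line, values as JSON. servo_tool: Moves the arm, as the interface text tells. Its arguments: {"type":"object","properties":{"series":{"type":"array","items":{"type":"object","properties":{"jaw":{"type":"number"},"dx":{"type":"number"},"dy":{"type":"number"},"dz":{"type":"number"},"roll":{"type":"number"}}}}},"required":["series"]}

```bash
mkdir -p pics
cat > h.py <<'E'
import numpy as np, cv2
from plant import monitor, eyes, order
def px2w(name,pts,z):
    c=eyes.camera_params(name);K=np.array(c["camera_matrix"]);T=np.array(c["T"])
    out=[]
    for u,v in pts:
        d=T[:3,:3]@np.linalg.solve(K,[u,v,1.]);o=T[:3,3]
        out.append(o+d*(z-o[2])/d[2])
    return np.array(out)
def w2px(name,P):
    c=eyes.camera_params(name);K=np.array(c["camera_matrix"]);T=np.linalg.inv(np.array(c["T"]))
    p=(T[:3,:3]@np.atleast_2d(P).T+T[:3,3:4]);q=K@p
    return (q[:2]/q[2]).T
E
python3 - <<'E'
from h import *
for n in("top","scene"):
    im=eyes.grab_frame(n);cv2.imwrite(f"pics/{n}0.png",im)
    cv2.imwrite(f"pics/{n}0b.png",cv2.resize(im,None,fx=1.25,fy=1.25,interpolation=cv2.INTER_CUBIC))
    c=eyes.camera_params(n);print(np.round(c["camera_matrix"],1),np.round(c["T"],3))
s=monitor.read_state();print(s["time"],s["ee_pos"],np.round(s["orientation"],3),s["ft_force"])
E
```

```text
[[464.9   0.  318.8]
 [  0.  464.9 207.4]
 [  0.    0.    1. ]] [[-0.009 -0.983  0.182  0.332]
 [-1.     0.009  0.002  0.007]
 [-0.004 -0.182 -0.983  1.332]
 [ 0.     0.     0.     1.   ]]
[[399.    0.  328.3]
 [  0.  399.  194. ]
 [  0.    0.    1. ]] [[ 0.883 -0.36   0.302  0.194]
 [-0.47  -0.652  0.596 -0.738]
 [-0.018 -0.667 -0.745  1.007]
 [ 0.     0.     0.     1.   ]]
0.1 [0.30390328 0.65775858 0.23048802] [[-0.908  0.419 -0.   ]
 [ 0.419  0.908 -0.001]
 [-0.    -0.001 -1.   ]] [ 0.19226085 -0.2791187  -0.24791461]
```

View pics/top0b.png

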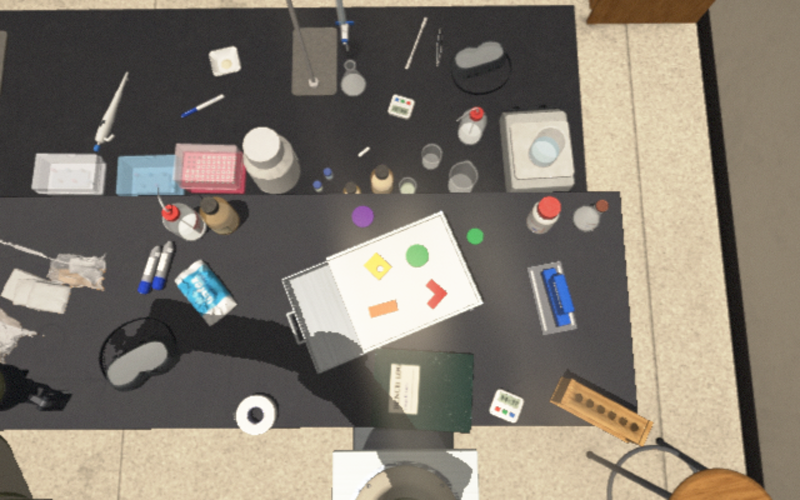

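View pics/scene0b.png

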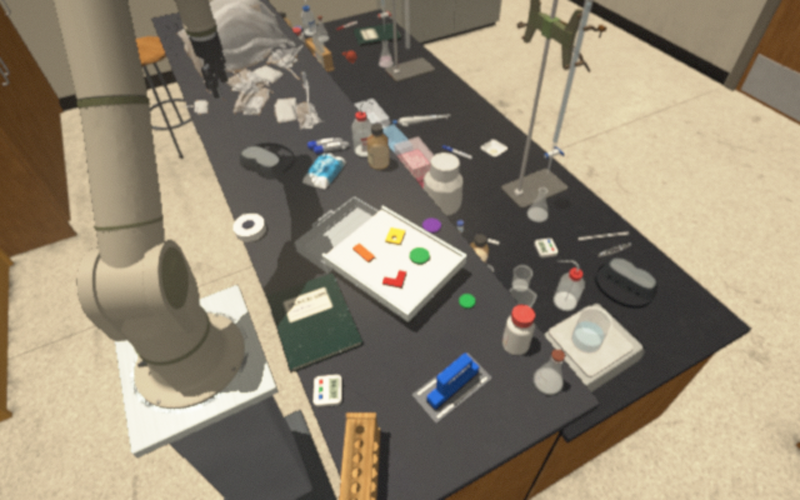

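The top view (shown at 1.25x) has the board around (405,285) with its tray to the left at about (325,315). The mat and blue scraper are at about (553,298). All four offcuts are on the board, while the purple disc and the small green one lie on the bench. I'll enlarge crops of the board and the mat.

Run:
```python
from h import *
im=cv2.imread("pics/top0.png")
a=cv2.resize(im[160:305,220:400],None,fx=4,fy=4,interpolation=cv2.INTER_CUBIC)  # 720x580
b=cv2.resize(im[195:275,405:480],None,fx=7,fy=7,interpolation=cv2.INTER_CUBIC)
cv2.imwrite("pics/a.png",a);cv2.imwrite("pics/b.png",b)
```

```text
(no output)
```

View pics/a.png

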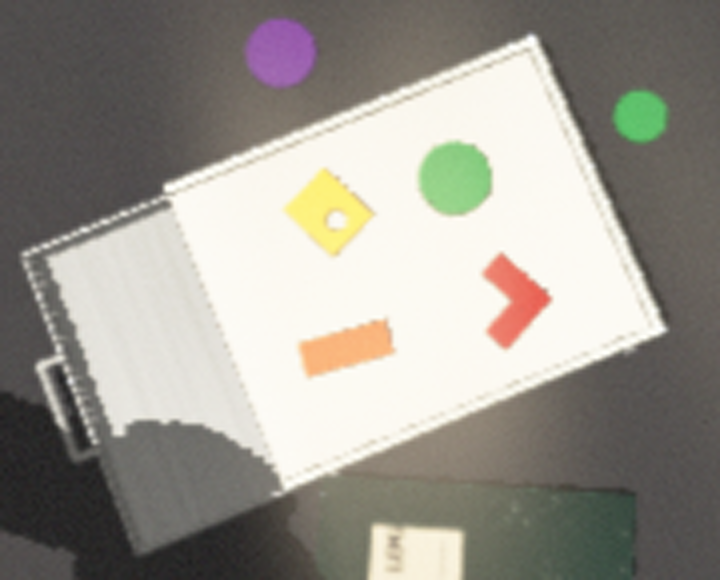

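View pics/b.png

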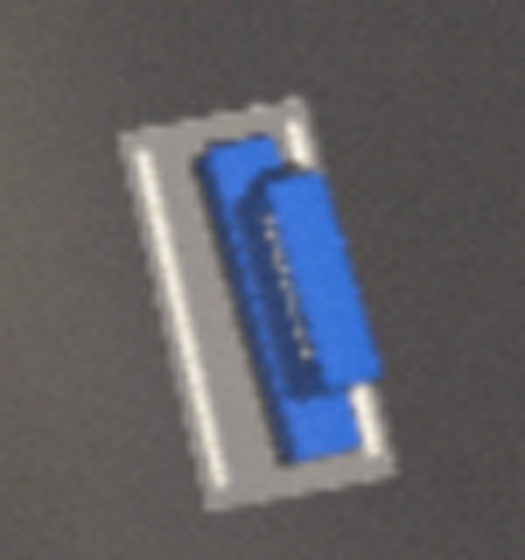

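Crop a gives the board's rail corners at (535,38) and (663,328), and its open-end corners at (170,187) and (283,490). Crop b gives the mat corners at (120,135), (303,98), (393,470) and (208,508). The rib top is about (268,178), (325,172), (380,380) and (325,390).

Run:
```python
from h import *
A=lambda p:[(220+(u+.5)/4-.5,160+(v+.5)/4-.5) for u,v in p]
B=lambda p:[(405+(u+.5)/7-.5,195+(v+.5)/7-.5) for u,v in p]
c=px2w("top",A([(535,38),(663,328),(170,187),(283,490)]),.07)
print("board",c.round(4)); 
print("len",np.linalg.norm(c[0]-c[1]),np.linalg.norm(c[0]-c[2]),np.linalg.norm(c[1]-c[3]))
d=(c[2]+c[3]-c[0]-c[1])/2; d/=np.linalg.norm(d); e=c[0]-c[1]
yaw=np.arctan2(-d[0],d[1]);print("yaw station deg",np.degrees(yaw), "alt",np.degrees(np.arctan2(e[1],e[0])))
ctr=c.mean(0);print("centre",ctr)
x=np.array([np.cos(yaw),np.sin(yaw)]);y=np.array([-x[1],x[0]])
for n,p in dict(strip=[(300,345),(385,320),(395,350),(308,376)],angle=[(500,253),(551,297),(505,350),(483,272),(488,332),(512,300)],disc=[(456,142),(456,215),(419,178),(492,178)],plate=[(325,170),(374,213),(335,255),(285,208)]).items():
    w=px2w("top",A(p),.07)[:,:2]-ctr[:2]
    print(n,(np.c_[w@x,w@y]*1000).round(0).tolist())
m=px2w("top",B([(120,135),(303,98),(393,470),(208,508)]),.004)
print("mat",m.round(4),m.mean(0)); e=m[0]+m[1]-m[2]-m[3];print("mat yaw",np.degrees(np.arctan2(e[1],e[0])),np.linalg.norm(e)/2)
r=px2w("top",B([(268,178),(325,172),(380,380),(325,390)]),.092);print("rib",r.round(4),r.mean(0));e=r[0]+r[1]-r[2]-r[3];print(np.degrees(np.arctan2(e[1],e[0])),np.linalg.norm(e)/2)
f=px2w("top",B([(200,160),(288,465),(360,445),(265,135)]),.036);print("foot",f.round(4),f.mean(0))
e=f[0]-f[1];print(np.degrees(np.arctan2(e[1],e[0])),np.linalg.norm(e),np.linalg.norm(f[2]-f[1]))
```

```text
board [[ 0.6742 -0.0879  0.07  ]
 [ 0.4695 -0.1705  0.07  ]
 [ 0.5704  0.1666  0.07  ]
 [ 0.3629  0.088   0.07  ]]
len 0.2207087525421499 0.2748572819094377 0.2795796800725909
yaw station deg 22.309833383487042 alt 21.964111687775688
centre [ 0.51926257 -0.00094739  0.07      ]
strip [[-25.0, 94.0], [-32.0, 34.0], [-53.0, 36.0], [-47.0, 97.0]]
angle [[-20.0, -56.0], [-61.0, -76.0], [-82.0, -33.0], [-27.0, -40.0], [-67.0, -27.0], [-53.0, -51.0]]
disc [[63.0, -59.0], [16.0, -39.0], [50.0, -25.0], [30.0, -72.0]]
plate [[80.0, 32.0], [39.0, 13.0], [23.0, 49.0], [66.0, 68.0]]
mat [[ 0.5564 -0.2877  0.004 ]
 [ 0.5713 -0.3643  0.004 ]
 [ 0.4175 -0.3917  0.004 ]
 [ 0.4029 -0.3158  0.004 ]] [ 0.48702357 -0.33987804  0.004     ]
mat yaw 10.23443510330579 0.15612617141180304
rib [[ 0.5242 -0.3243  0.092 ]
 [ 0.5264 -0.3464  0.092 ]
 [ 0.446  -0.3625  0.092 ]
 [ 0.4424 -0.3413  0.092 ]] [ 0.48474021 -0.34363822  0.092     ]
11.522882591334488 0.0827590719109113
foot [[ 0.5405 -0.3123  0.036 ]
 [ 0.4178 -0.3406  0.036 ]
 [ 0.4254 -0.3696  0.036 ]
 [ 0.5505 -0.3391  0.036 ]] [ 0.48355365 -0.34042325  0.036     ]
12.979910836701517 0.12590604955802134 0.02997876525630065
```

```bash
cat >> h.py <<'E'
def go(x,y,z,yaw,start=None):
    """tool shift (cm) and roll (deg) to reach world pos with tool y at heading yaw (deg)"""
    s=monitor.read_state();R=np.array(s["orientation"]);p=np.array(s["ee_pos"]) 
    d=R.T@(np.array([x,y,z])-p)*100
    cur=np.degrees(np.arctan2(R[1,1],R[0,1])); r=-(yaw-cur); r=(r+180)%360-180
    print("d cm",d.round(2),"roll",round(r,2),"dist",np.linalg.norm(d).round(1)/6.25)
st_yaw=22.2; st=np.array([.519,-.001])
def S(x,y):
    a=np.radians(st_yaw);return st+np.array([np.cos(a)*x-np.sin(a)*y,np.sin(a)*x+np.cos(a)*y])/1000
E
python3 - <<'E'
from h import *
go(.54,.10,.25,-20);go(.485,-.342,.15,-78)
E
```

```text
d cm [-44.82 -40.74  -1.89] roll 85.21 dist 9.696
d cm [-58.37 -83.15   8.17] roll 143.21 dist 16.304000000000002
```

Call:
servo_tool(
  series=[
    {"dx": -44.8, "dy": -40.7, "dz": -1.9, "roll": 85, "jaw": 8.5},
    {"dx": -44.8, "dy": -40.7, "dz": -1.9, "roll": 85},
    {"dx": -44.8, "dy": -40.7, "dz": -1.9, "roll": 85},
    {"dx": -44.8, "dy": -40.7, "dz": -1.9, "roll": 85},
    {"dx": -44.8, "dy": -40.7, "dz": -1.9, "roll": 85},
    {"dx": -44.8, "dy": -40.7, "dz": -1.9, "roll": 85},
    {"dx": -44.8, "dy": -40.7, "dz": -1.9, "roll": 85},
    {"dx": -44.8, "dy": -40.7, "dz": -1.9, "roll": 85},
  ],
)

```text
schema error: expected keys jaw, dx, dy, dz, roll
```

Run:
```python
from h import *
s=monitor.read_state();print(s["time"],s["ee_pos"],np.round(s["qpos"],2))
go(.485,-.342,.17,-78)
```

```text
0.1 [0.30390328 0.65775858 0.23048802] [-1.21  0.6  -0.    1.6   0.    0.94 -0.08]
d cm [-58.37 -83.16   6.17] roll 143.21 dist 16.288
```

All five keys are required in every row.

Call:
servo_tool(
  series=[
    {"dx": -44.8, "dy": -40.7, "dz": -1.9, "roll": 85, "jaw": 8.5},
    {"dx": -44.8, "dy": -40.7, "dz": -1.9, "roll": 85, "jaw": 8.5},
    {"dx": -44.8, "dy": -40.7, "dz": -1.9, "roll": 85, "jaw": 8.5},
    {"dx": -44.8, "dy": -40.7, "dz": -1.9, "roll": 85, "jaw": 8.5},
    {"dx": -44.8, "dy": -40.7, "dz": -1.9, "roll": 85, "jaw": 8.5},
    {"dx": -44.8, "dy": -40.7, "dz": -1.9, "roll": 85, "jaw": 8.5},
    {"dx": -44.8, "dy": -40.7, "dz": -1.9, "roll": 85, "jaw": 8.5},
    {"dx": -44.8, "dy": -40.7, "dz": -1.9, "roll": 85, "jaw": 8.5},
  ],
)

```text
time: 1.1
ee_pos: [0.4994, 0.1962, 0.2471]
orientation: [[0.344, 0.939, 0.0], [0.939, -0.344, 0.0], [0.0, 0.0, -1.0]]
ft_force: [1.8, 1.8, -0.0]
finger_gap: 0.998
gripper_force: 0.0
```

Run:
```python
from h import *
s=monitor.read_state();print(s["time"],s["ee_pos"],np.round(s["qpos"],2),np.round(s["orientation"],2))
go(.485,-.342,.17,-78)
```

```text
1.1 [0.49936102 0.1961719  0.24708302] [-0.8   0.38  0.44  2.03 -0.23  0.78 -0.58] [[ 0.34  0.94  0.  ]
 [ 0.94 -0.34  0.  ]
 [ 0.    0.   -1.  ]]
d cm [-51.03  17.16   7.7 ] roll 57.89 dist 8.704
```

Call:
servo_tool(
  series=[
    {"dx": -51, "dy": 17.2, "dz": 3, "roll": 58, "jaw": 8.5},
    {"dx": -51, "dy": 17.2, "dz": 3, "roll": 58, "jaw": 8.5},
    {"dx": -51, "dy": 17.2, "dz": 3, "roll": 58, "jaw": 8.5},
    {"dx": -51, "dy": 17.2, "dz": 3, "roll": 58, "jaw": 8.5},
    {"dx": -51, "dy": 17.2, "dz": 3, "roll": 58, "jaw": 8.5},
    {"dx": -51, "dy": 17.2, "dz": 7.7, "roll": 58, "jaw": 8.5},
    {"dx": -51, "dy": 17.2, "dz": 7.7, "roll": 58, "jaw": 8.5},
    {"dx": -51, "dy": 17.2, "dz": 7.7, "roll": 58, "jaw": 8.5},
  ],
)

```text
time: 2.1
ee_pos: [0.4888, -0.2969, 0.181]
orientation: [[0.977, 0.212, -0.0], [0.212, -0.977, 0.0], [-0.0, -0.0, -1.0]]
ft_force: [0.9, 0.8, 1.1]
finger_gap: 0.993
gripper_force: 0.0
```

Run:
```python
from h import *
s=monitor.read_state();print(s["time"],s["ee_pos"],np.round(s["qpos"],2),np.round(s["orientation"],2))
go(.485,-.342,.14,-78)
im=eyes.grab_frame("scene");cv2.imwrite("pics/s1.png",cv2.resize(im[190:350,260:460],None,fx=3.5,fy=3.5,interpolation=cv2.INTER_CUBIC))
```

```text
2.1 [ 0.48883573 -0.29688329  0.18098981] [ 0.03  0.55  0.62  2.03 -0.49  0.71 -0.4 ] [[ 0.98  0.21 -0.  ]
 [ 0.21 -0.98  0.  ]
 [-0.   -0.   -1.  ]]
d cm [-1.33  4.33  4.1 ] roll 0.24 dist 0.976
```

View pics/s1.png

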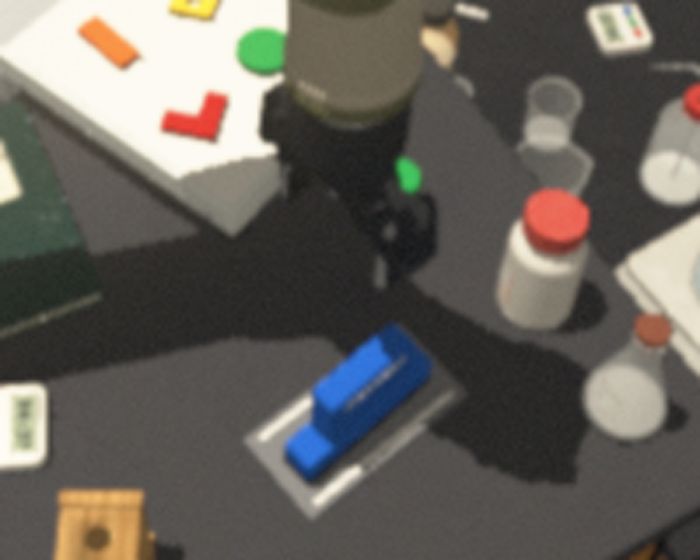

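The scene crop shows the gripper just short of the scraper. The mat corners are at about (245,440), (315,517) and (465,388), and the rib top at (312,390), (343,428), (432,357) and (393,325). I'll use these to cross-check the position, then move to the hover point.

Run:
```python
from h import *
C=lambda p:[(260+(u+.5)/3.5-.5,190+(v+.5)/3.5-.5) for u,v in p]
m=px2w("scene",C([(245,440),(315,517),(465,388)]),.004);print(m.round(4),"ctr",((m[0]+m[2])/2).round(4)); e=m[2]-m[1];print(np.degrees(np.arctan2(e[1],e[0])),np.linalg.norm(e))
r=px2w("scene",C([(312,390),(343,428),(432,357),(393,325)]),.092);print(r.round(4),r.mean(0).round(4))
# predicted rib corners / mat corners overlays check
im=cv2.imread("pics/s1.png")
def box(cx,cy,yaw,l,w,z,col):
    a=np.radians(yaw);x=np.array([np.cos(a),np.sin(a)]);y=np.array([-x[1],x[0]])
    P=[np.r_[np.array([cx,cy])+sx*l/2*x+sy*w/2*y,z] for sx,sy in((1,1),(1,-1),(-1,-1),(-1,1))]
    q=w2px("scene",P);q=(q-[260,190]+.5)*3.5-.5
    cv2.polylines(im,[q.astype(int)],True,col,1)
box(.487,-.340,10.5,.16,.08,.004,(0,255,255))
box(.485,-.3425,12,.084,.024,.092,(0,0,255))
box(.485,-.3425,12,.13,.028,.036,(0,255,0))
cv2.imwrite("pics/s1o.png",im[300:540,220:500].repeat(2,0).repeat(2,1))
```

```text
[[ 0.4006 -0.3189  0.004 ]
 [ 0.4175 -0.3955  0.004 ]
 [ 0.5708 -0.3628  0.004 ]] ctr [ 0.4857 -0.3409  0.004 ]
12.028865195580222 0.15672952265139606
[[ 0.4419 -0.3453  0.092 ]
 [ 0.4465 -0.3804  0.092 ]
 [ 0.5306 -0.3643  0.092 ]
 [ 0.5198 -0.329   0.092 ]] [ 0.4847 -0.3548  0.092 ]
```

View pics/s1o.png

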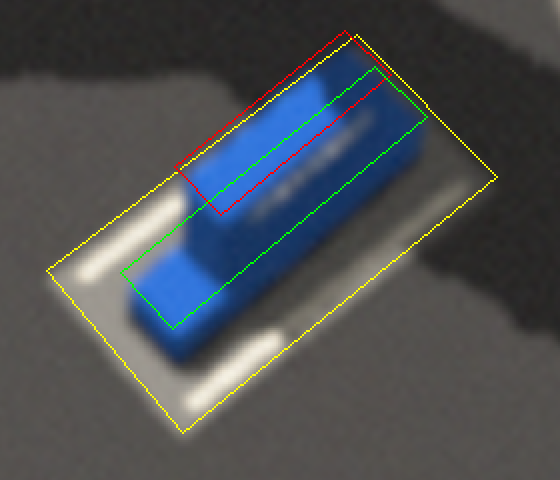

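Call:
servo_tool(
  series=[
    {"dx": -1.3, "dy": 4.4, "dz": 3, "roll": 0, "jaw": 8.5},
    {"dx": -1.3, "dy": 4.4, "dz": 4, "roll": 0, "jaw": 8.5},
    {"dx": -1.3, "dy": 4.4, "dz": 4, "roll": 0, "jaw": 8.5},
  ],
)

```text
time: 2.52
ee_pos: [0.485, -0.3401, 0.141]
orientation: [[0.977, 0.211, -0.002], [0.211, -0.977, 0.002], [-0.001, -0.002, -1.0]]
ft_force: [0.1, 0.0, 0.0]
finger_gap: 0.998
gripper_force: 0.0
```

The mat fit is good: centre (0.487,-0.340), yaw about 11°. The scraper may sit 3–4 mm further towards -y than I estimated, but the jaws will centre it, so I'll descend and grip.

Call:
servo_tool(
  series=[
    {"dx": 0, "dy": 0.4, "dz": 4, "roll": 0, "jaw": 8.5},
    {"dx": 0, "dy": 0.4, "dz": 7, "roll": 0, "jaw": 8.5},
    {"dx": 0, "dy": 0.4, "dz": 9.4, "roll": 0, "jaw": 8.5},
    {"dx": 0, "dy": 0.4, "dz": 9.4, "roll": 0, "jaw": 8.5},
    {"dx": 0, "dy": 0.4, "dz": 9.4, "roll": 0, "jaw": 3.5},
    {"dx": 0, "dy": 0.4, "dz": 9.4, "roll": 0, "jaw": 2.8},
    {"dx": 0, "dy": 0.4, "dz": 9.4, "roll": 0, "jaw": 1.5},
    {"dx": 0, "dy": 0.4, "dz": 9.4, "roll": 0, "jaw": 1.5},
  ],
)

```text
time: 3.52
ee_pos: [0.4868, -0.345, 0.0486]
orientation: [[0.977, 0.211, 0.001], [0.211, -0.977, -0.0], [0.001, 0.0, -1.0]]
ft_force: [-0.3, 1.3, 7.6]
finger_gap: 0.272
gripper_force: 59.0
```

Call:
servo_tool(
  series=[
    {"dx": 0, "dy": 0, "dz": 0, "roll": 0, "jaw": 1.5},
    {"dx": 0, "dy": 0, "dz": 0, "roll": 0, "jaw": 1.5},
    {"dx": 0, "dy": 0, "dz": 0, "roll": 0, "jaw": 1.5},
  ],
)

```text
time: 3.9
ee_pos: [0.4868, -0.345, 0.0486]
orientation: [[0.977, 0.211, 0.001], [0.211, -0.977, -0.0], [0.001, 0.0, -1.0]]
ft_force: [-1.0, 0.9, 7.4]
finger_gap: 0.272
gripper_force: 59.1
```

Run:
```python
from h import *
s=monitor.read_state();print(s["time"],s["ee_pos"],s["finger_gap"],s["gripper_force"],s["ft_force"])
im=eyes.grab_frame("scene");cv2.imwrite("pics/s2.png",cv2.resize(im[230:360,300:420],None,fx=4.5,fy=4.5,interpolation=cv2.INTER_CUBIC))
```

```text
3.9 [ 0.48677663 -0.34502389  0.04858889] 0.2716640110013607 59.079469442367554 [-0.9872001   0.92445737  7.41766105]
```

View pics/s2.png

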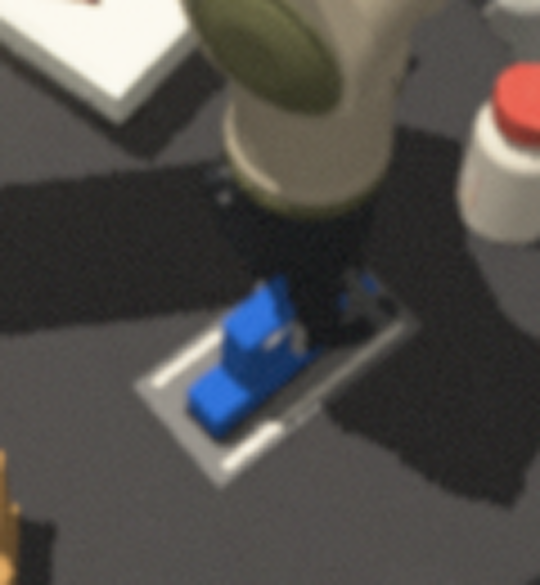

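The picture shows the fingers closed on the rib, with the scraper still upright on the mat. The foot's -x end has its top corners at about (190,390) and (220,420). From these I'll work out the scraper's offset along its length and the lift moves.

Run:
```python
from h import *
C=lambda p:[(300+(u+.5)/4.5-.5,230+(v+.5)/4.5-.5) for u,v in p]
f=px2w("scene",C([(190,390),(220,420)]),.036);print(f.round(4))
s=monitor.read_state();R=np.array(s["orientation"]);p=np.array(s["ee_pos"])
print("in tool mm",((f-p)@R*1000).round(1))
m=px2w("scene",C([(137,385),(220,487),(418,322)]),.004);print("mat c",((m[0]+m[2])/2).round(4),(m[2]-m[1]))
go(.4868,-.345,.17,-78)
b=S(38,-108);print(b);go(*b,.19,-67.8)
```

```text
[[ 0.4203 -0.3494  0.036 ]
 [ 0.4264 -0.3729  0.036 ]]
in tool mm [[-65.9  -9.8  12.5]
 [-64.9  14.5  12.5]]
mat c [ 0.4858 -0.3417  0.004 ] [0.15536187 0.03071388 0.        ]
d cm [  0.02   0.   -12.14] roll 0.2 dist 1.936
[ 0.59498989 -0.08663607]
d cm [ 16.05 -22.96 -14.13] roll -10.0 dist 5.024
```

Call:
servo_tool(
  series=[
    {"dx": 0, "dy": 0, "dz": -4, "roll": 0, "jaw": 1.5},
    {"dx": 0, "dy": 0, "dz": -9, "roll": 0, "jaw": 1.5},
    {"dx": 0, "dy": 0, "dz": -14.1, "roll": 0, "jaw": 1.5},
    {"dx": 3, "dy": -5, "dz": -14.1, "roll": -2, "jaw": 1.5},
    {"dx": 6, "dy": -9.5, "dz": -14.1, "roll": -4, "jaw": 1.5},
    {"dx": 9.5, "dy": -14, "dz": -14.1, "roll": -6, "jaw": 1.5},
    {"dx": 13, "dy": -18.5, "dz": -14.1, "roll": -8, "jaw": 1.5},
    {"dx": 16, "dy": -23, "dz": -14.1, "roll": -10, "jaw": 1.5},
  ],
)

```text
time: 4.95
ee_pos: [0.5947, -0.0843, 0.1888]
orientation: [[0.925, 0.379, -0.0], [0.379, -0.925, 0.0], [-0.0, -0.0, -1.0]]
ft_force: [-0.3, -0.3, -1.4]
finger_gap: 0.273
gripper_force: 59.4
```

Call:
servo_tool(
  series=[
    {"dx": 0, "dy": 0, "dz": 0, "roll": 0, "jaw": 1.5},
    {"dx": 0, "dy": 0, "dz": 0, "roll": 0, "jaw": 1.5},
    {"dx": 0, "dy": 0, "dz": 0, "roll": 0, "jaw": 1.5},
  ],
)

```text
time: 5.32
ee_pos: [0.5935, -0.0878, 0.189]
orientation: [[0.927, 0.376, -0.0], [0.376, -0.927, -0.0], [-0.0, 0.0, -1.0]]
ft_force: [0.7, -0.2, -1.8]
finger_gap: 0.274
gripper_force: 59.6
```

Run:
```python
from h import *
s=monitor.read_state();print(s["time"],s["ee_pos"],s["finger_gap"],s["gripper_force"],s["ft_force"],np.round(s["qpos"],2))
b=S(38,-108);go(*b,.106,-67.8);b=S(38,140);go(*b,.106,-67.8)
im=eyes.grab_frame("scene");cv2.imwrite("pics/s3.png",cv2.resize(im[140:270,230:390],None,fx=4.5,fy=4.5,interpolation=cv2.INTER_CUBIC))
```

```text
5.325 [ 0.59354936 -0.08781357  0.18895639] 0.27400720681522395 59.567052125930786 [ 0.73767189 -0.17369594 -1.82205475] [-0.36  0.57  0.62  1.96 -0.47  0.76 -0.65]
d cm [ 0.18 -0.06  8.3 ] roll -0.13 dist 1.328
d cm [  0.12 -24.86   8.29] roll -0.13 dist 4.192
```

View pics/s3.png

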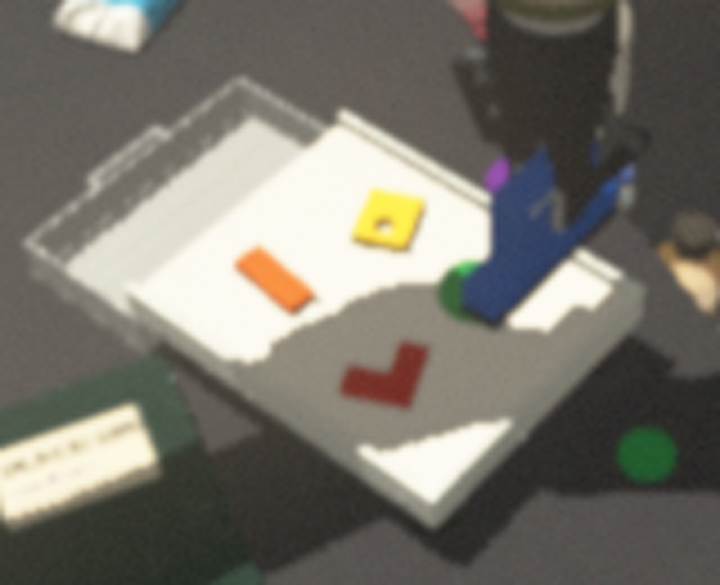

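The scraper is held level above the disc end of the board, and the four offcuts haven't moved. The board corners read about (343,112), (130,287), (430,500) and (640,285), and I'll use them to cross-check the station pose.

Run:
```python
from h import *
C=lambda p:[(230+(u+.5)/4.5-.5,140+(v+.5)/4.5-.5) for u,v in p]
c=px2w("scene",C([(343,112),(130,287),(430,500),(640,285)]),.07)
print(c.round(4),c.mean(0).round(4)); d=(c[0]+c[1]-c[2]-c[3]);print(np.degrees(np.arctan2(-d[0],d[1])),[np.linalg.norm(c[i]-c[i-1]).round(4) for i in range(4)])
```

```text
[[ 0.5704  0.167   0.07  ]
 [ 0.366   0.0821  0.07  ]
 [ 0.4661 -0.1722  0.07  ]
 [ 0.6741 -0.0859  0.07  ]] [ 0.5191 -0.0022  0.07  ]
21.893840316285356 [np.float64(0.2733), np.float64(0.2213), np.float64(0.2733), np.float64(0.2252)]
```

Both views agree on the station pose. Next I'll lower the scraper and sweep the +x lane with the disc and plate.

Call:
servo_tool(
  series=[
    {"dx": 0.1, "dy": 0, "dz": 4, "roll": 0, "jaw": 1.5},
    {"dx": 0.1, "dy": 0, "dz": 7, "roll": 0, "jaw": 1.5},
    {"dx": 0.1, "dy": 0, "dz": 8.3, "roll": 0, "jaw": 1.5},
    {"dx": 0.1, "dy": 0, "dz": 8.3, "roll": 0, "jaw": 1.5},
  ],
)

```text
time: 5.88
ee_pos: [0.5948, -0.0868, 0.1057]
orientation: [[0.926, 0.377, -0.001], [0.377, -0.926, 0.0], [-0.0, -0.0, -1.0]]
ft_force: [0.3, 0.4, -2.6]
finger_gap: 0.274
gripper_force: 59.5
```

Call:
servo_tool(
  series=[
    {"dx": 0, "dy": -1, "dz": 0, "roll": 0, "jaw": 1.5},
    {"dx": 0, "dy": -3, "dz": 0, "roll": 0, "jaw": 1.5},
    {"dx": 0, "dy": -5, "dz": 0, "roll": 0, "jaw": 1.5},
    {"dx": 0, "dy": -7, "dz": 0, "roll": 0, "jaw": 1.5},
    {"dx": 0, "dy": -9, "dz": 0, "roll": 0, "jaw": 1.5},
    {"dx": 0, "dy": -11, "dz": 0, "roll": 0, "jaw": 1.5},
    {"dx": 0, "dy": -13, "dz": 0, "roll": 0, "jaw": 1.5},
    {"dx": 0, "dy": -15, "dz": 0, "roll": 0, "jaw": 1.5},
  ],
)

```text
time: 6.88
ee_pos: [0.5379, 0.0542, 0.1058]
orientation: [[0.926, 0.378, 0.0], [0.378, -0.926, -0.0], [0.0, 0.0, -1.0]]
ft_force: [0.9, -1.2, -2.2]
finger_gap: 0.276
gripper_force: 59.6
```

Run:
```python
from h import *
s=monitor.read_state();print(s["time"],s["ee_pos"],s["finger_gap"],s["ft_force"])
b=S(37,145);go(*b,.106,-67.8)
im=eyes.grab_frame("top");cv2.imwrite("pics/t4.png",cv2.resize(im[160:305,220:400],None,fx=3,fy=3,interpolation=cv2.INTER_CUBIC))
```

```text
6.875 [0.53789034 0.05418923 0.10580398] 0.27561945147015066 [ 0.92742435 -1.21183148 -2.2075775 ]
d cm [ -0.13 -10.1   -0.02] roll 0.01 dist 1.6159999999999999
```

Call:
servo_tool(
  series=[
    {"dx": 0, "dy": -2, "dz": 0, "roll": 0, "jaw": 1.5},
    {"dx": 0, "dy": -4, "dz": 0, "roll": 0, "jaw": 1.5},
    {"dx": 0, "dy": -6, "dz": 0, "roll": 0, "jaw": 1.5},
    {"dx": 0, "dy": -8, "dz": 0, "roll": 0, "jaw": 1.5},
    {"dx": 0, "dy": -10, "dz": 0, "roll": 0, "jaw": 1.5},
    {"dx": 0, "dy": -10, "dz": 0, "roll": 0, "jaw": 1.5},
    {"dx": 0, "dy": -10, "dz": -3, "roll": 0, "jaw": 1.5},
    {"dx": 0, "dy": -10, "dz": -8, "roll": 0, "jaw": 1.5},
  ],
)

```text
time: 7.92
ee_pos: [0.5001, 0.1444, 0.1858]
orientation: [[0.926, 0.377, -0.002], [0.377, -0.926, -0.002], [-0.003, 0.001, -1.0]]
ft_force: [0.2, 1.2, -2.0]
finger_gap: 0.274
gripper_force: 59.3
```

Run:
```python
from h import *
s=monitor.read_state();print(s["time"],s["ee_pos"],s["finger_gap"],s["ft_force"])
b=S(-37,-108);go(*b,.186,-67.8)
```

```text
7.925 [0.50006748 0.14441817 0.18577822] 0.2741224414609599 [ 0.23034189  1.16603545 -2.02127624]
d cm [-7.42 24.99  0.03] roll -0.06 dist 4.176
```

Call:
servo_tool(
  series=[
    {"dx": -1.5, "dy": 5, "dz": 0, "roll": 0, "jaw": 1.5},
    {"dx": -3, "dy": 10, "dz": 0, "roll": 0, "jaw": 1.5},
    {"dx": -4.5, "dy": 15, "dz": 0, "roll": 0, "jaw": 1.5},
    {"dx": -6, "dy": 20, "dz": 0, "roll": 0, "jaw": 1.5},
    {"dx": -7.4, "dy": 25, "dz": 0, "roll": 0, "jaw": 1.5},
    {"dx": -7.4, "dy": 25, "dz": 0, "roll": 0, "jaw": 1.5},
    {"dx": -7.4, "dy": 25, "dz": 0, "roll": 0, "jaw": 1.5},
  ],
)

```text
time: 8.8
ee_pos: [0.5262, -0.1144, 0.1857]
orientation: [[0.926, 0.376, -0.0], [0.376, -0.926, 0.0], [-0.0, -0.0, -1.0]]
ft_force: [0.1, -0.0, -2.9]
finger_gap: 0.276
gripper_force: 59.8
```

Run:
```python
from h import *
s=monitor.read_state();print(s["time"],s["ee_pos"],s["finger_gap"],s["ft_force"])
b=S(-37,-108);go(*b,.106,-67.8)
im=eyes.grab_frame("scene");a=cv2.resize(im[140:270,230:390],None,fx=3.2,fy=3.2,interpolation=cv2.INTER_CUBIC)
im=eyes.grab_frame("top");b=cv2.resize(im[160:305,220:340],(286,416*286*0//1+345),interpolation=cv2.INTER_CUBIC)
a=cv2.copyMakeBorder(a,0,0,0,0,0);h=max(a.shape[0],b.shape[0])
p=lambda q:cv2.copyMakeBorder(q,0,h-q.shape[0],0,0,cv2.BORDER_CONSTANT)
cv2.imwrite("pics/t5.png",np.hstack([p(a),p(b)]))
```

```text
8.8 [ 0.52617947 -0.11437605  0.1857081 ] 0.27603070794043283 [ 0.05107299 -0.00980022 -2.92376945]
d cm [-0.08  0.03  7.97] roll -0.09 dist 1.28
```

View pics/t5.png

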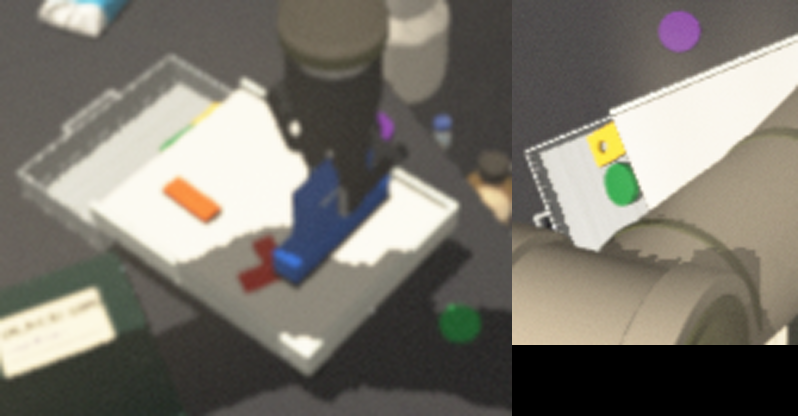

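The picture shows the plate and disc lying in the tray. The strip and angle are still on the board's -x side, so next I'll sweep that lane.

Call:
servo_tool(
  series=[
    {"dx": -0.1, "dy": 0.4, "dz": 4, "roll": 0, "jaw": 1.5},
    {"dx": -0.1, "dy": 0.4, "dz": 7, "roll": 0, "jaw": 1.5},
    {"dx": -0.1, "dy": 0.4, "dz": 8, "roll": 0, "jaw": 1.5},
    {"dx": -0.1, "dy": 0.4, "dz": 8, "roll": 0, "jaw": 1.5},
  ],
)

```text
time: 9.4
ee_pos: [0.5273, -0.1174, 0.1058]
orientation: [[0.925, 0.379, -0.0], [0.379, -0.925, 0.0], [-0.0, -0.0, -1.0]]
ft_force: [0.5, -0.6, -1.5]
finger_gap: 0.272
gripper_force: 59.9
```

Call:
servo_tool(
  series=[
    {"dx": 0, "dy": -1, "dz": 0, "roll": 0, "jaw": 1.5},
    {"dx": 0, "dy": -3, "dz": 0, "roll": 0, "jaw": 1.5},
    {"dx": 0, "dy": -5, "dz": 0, "roll": 0, "jaw": 1.5},
    {"dx": 0, "dy": -7, "dz": 0, "roll": 0, "jaw": 1.5},
    {"dx": 0, "dy": -9, "dz": 0, "roll": 0, "jaw": 1.5},
    {"dx": 0, "dy": -11, "dz": 0, "roll": 0, "jaw": 1.5},
    {"dx": 0, "dy": -13, "dz": 0, "roll": 0, "jaw": 1.5},
    {"dx": 0, "dy": -15, "dz": 0, "roll": 0, "jaw": 1.5},
  ],
)

```text
time: 10.4
ee_pos: [0.4697, 0.0224, 0.1059]
orientation: [[0.926, 0.379, 0.0], [0.379, -0.926, 0.0], [0.0, -0.0, -1.0]]
ft_force: [-0.4, -0.2, -2.5]
finger_gap: 0.27
gripper_force: 59.9
```

Run:
```python
from h import *
s=monitor.read_state();print(s["time"],s["ee_pos"],s["finger_gap"],s["ft_force"],np.round(s["qpos"],2))
b=S(-37,145);go(*b,.106,-67.8)
```

```text
10.4 [0.46969365 0.02242526 0.10591268] 0.2695994516411939 [-0.43353265 -0.16203677 -2.46225399] [-0.52  0.57  0.5   2.3  -0.69  0.42 -0.61]
d cm [-1.000e-02 -1.047e+01 -1.000e-02] roll 0.05 dist 1.68
```

Call:
servo_tool(
  series=[
    {"dx": 0, "dy": -2, "dz": 0, "roll": 0, "jaw": 1.5},
    {"dx": 0, "dy": -4, "dz": 0, "roll": 0, "jaw": 1.5},
    {"dx": 0, "dy": -6, "dz": 0, "roll": 0, "jaw": 1.5},
    {"dx": 0, "dy": -8, "dz": 0, "roll": 0, "jaw": 1.5},
    {"dx": 0, "dy": -10, "dz": 0, "roll": 0, "jaw": 1.5},
    {"dx": 0, "dy": -10.2, "dz": 0, "roll": 0, "jaw": 1.5},
    {"dx": 0, "dy": -10.2, "dz": -3, "roll": 0, "jaw": 1.5},
    {"dx": 0, "dy": -10.2, "dz": -8, "roll": 0, "jaw": 1.5},
  ],
)

```text
time: 11.4
ee_pos: [0.4311, 0.1148, 0.186]
orientation: [[0.926, 0.377, -0.002], [0.377, -0.926, -0.002], [-0.003, 0.001, -1.0]]
ft_force: [1.6, 2.1, -1.7]
finger_gap: 0.271
gripper_force: 59.6
```

Run:
```python
from h import *
s=monitor.read_state();print(s["time"],s["ee_pos"],s["finger_gap"],s["ft_force"],np.round(s["qpos"],2))
go(.52,-.15,.19,-72); go(.487,-.3405,.19,-79)
```

```text
11.4 [0.43105771 0.11478219 0.1859867 ] 0.27075638807027 [ 1.63032812  2.07581511 -1.74141348] [-0.93  0.43  0.76  2.29 -0.54  0.6  -0.94]
d cm [-1.76 27.88 -0.37] roll 4.17 dist 4.4639999999999995
d cm [-12.    44.27  -0.33] roll 11.17 dist 7.343999999999999
```

Call:
servo_tool(
  series=[
    {"dx": -0.3, "dy": 5, "dz": 0, "roll": 1, "jaw": 1.5},
    {"dx": -0.6, "dy": 10, "dz": 0, "roll": 2, "jaw": 1.5},
    {"dx": -1, "dy": 15, "dz": 0, "roll": 3, "jaw": 1.5},
    {"dx": -1.4, "dy": 20, "dz": 0, "roll": 4, "jaw": 1.5},
    {"dx": -1.8, "dy": 25, "dz": 0, "roll": 4, "jaw": 1.5},
    {"dx": -1.8, "dy": 28, "dz": 0, "roll": 4, "jaw": 1.5},
    {"dx": -1.8, "dy": 28, "dz": 0, "roll": 4, "jaw": 1.5},
  ],
)

```text
time: 12.28
ee_pos: [0.5212, -0.1536, 0.186]
orientation: [[0.951, 0.309, 0.001], [0.309, -0.951, -0.002], [0.0, 0.002, -1.0]]
ft_force: [-0.2, 0.7, -2.8]
finger_gap: 0.271
gripper_force: 60.0
```

Run:
```python
from h import *
s=monitor.read_state();print(s["time"],s["ee_pos"],s["ft_force"])
go(.487,-.3405,.19,-79); go(.487,-.3405,.12,-79)
im=eyes.grab_frame("scene");a=cv2.resize(im[140:270,230:390],None,fx=3.2,fy=3.2,interpolation=cv2.INTER_CUBIC)
im=eyes.grab_frame("top");b=cv2.resize(im[160:305,220:340],(286,345),interpolation=cv2.INTER_CUBIC)
b=cv2.copyMakeBorder(b,0,a.shape[0]-345,0,0,cv2.BORDER_CONSTANT)
cv2.imwrite("pics/t6.png",np.hstack([a,b]))
```

```text
12.275 [ 0.52119617 -0.15364242  0.18601996] [-0.24745825  0.73220041 -2.77960118]
d cm [-9.02 16.72 -0.37] roll 6.97 dist 3.04
d cm [-9.02 16.71  6.63] roll 6.97 dist 3.216
```

View pics/t6.png

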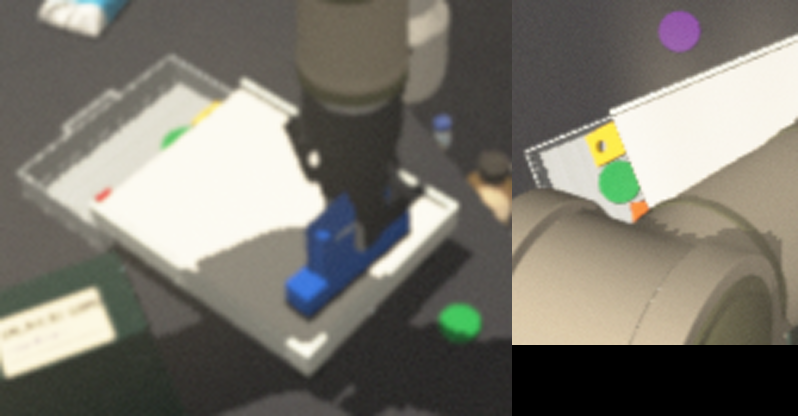

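The board is clear. Red shows in the tray at (103,195), and orange, green and yellow also lie in the tray in the top view. That was my tenth picture, so from here I'll check by numbers only. Next I'll return the scraper.

Call:
servo_tool(
  series=[
    {"dx": -2.5, "dy": 4.5, "dz": 0, "roll": 2, "jaw": 1.5},
    {"dx": -5, "dy": 9, "dz": 0, "roll": 4, "jaw": 1.5},
    {"dx": -7.5, "dy": 13.5, "dz": 0, "roll": 6, "jaw": 1.5},
    {"dx": -9.1, "dy": 16.7, "dz": 0, "roll": 7, "jaw": 1.5},
    {"dx": -9.1, "dy": 16.7, "dz": 4, "roll": 7, "jaw": 1.5},
    {"dx": -9.1, "dy": 16.7, "dz": 8, "roll": 7, "jaw": 1.5},
    {"dx": -9.1, "dy": 16.7, "dz": 10.6, "roll": 7, "jaw": 1.5},
    {"dx": -9.1, "dy": 16.7, "dz": 10.6, "roll": 7, "jaw": 1.5},
  ],
)

```text
time: 13.38
ee_pos: [0.486, -0.3358, 0.0783]
orientation: [[0.981, 0.196, -0.003], [0.196, -0.981, 0.002], [-0.003, -0.003, -1.0]]
ft_force: [0.4, 0.4, -2.4]
finger_gap: 0.276
gripper_force: 59.9
```

Call:
servo_tool(
  series=[
    {"dx": 0, "dy": 0, "dz": 0, "roll": 0, "jaw": 1.5},
    {"dx": 0, "dy": 0, "dz": 0, "roll": 0, "jaw": 1.5},
  ],
)

```text
time: 13.62
ee_pos: [0.4875, -0.3378, 0.0811]
orientation: [[0.981, 0.195, 0.002], [0.195, -0.981, -0.001], [0.001, 0.001, -1.0]]
ft_force: [-0.0, 0.2, -1.7]
finger_gap: 0.275
gripper_force: 60.0
```

Run:
```python
from h import *
s=monitor.read_state();print(s["time"],s["ee_pos"],s["ft_force"])
go(.4862,-.341,.051,-79)
R=np.array(s["orientation"]);p=np.array(s["ee_pos"])
# where is the scraper's blue vs tool, mat corners: foot end check in scene image
im=eyes.grab_frame("scene").astype(int);b,g,r=im[...,0],im[...,1],im[...,2]
m=((b>1.6*r)&(b>1.4*g)&(b>70)).astype(np.uint8);m[:, :300]=0;m[:230]=0;m[:,420:]=0
n,l,st_,c=cv2.connectedComponentsWithStats(m);i=1+np.argmax(st_[1:,4]);v,u=np.where(l==i);print(st_[i])
P=np.c_[u,v]
for nm,k in(("left",u),("bottom",-v),("",u-2*v)):
    q=P[np.argmin(k)];w=px2w("scene",[q],p[2]-.0446+.032);print(nm,q,((w-p)@R*1000).round(1))
```

```text
13.625 [ 0.48746938 -0.33783003  0.08108903] [-0.00405645  0.16557318 -1.68355471]
d cm [-0.19  0.28  3.01] roll 0.23 dist 0.48
[341 283  30  36 506]
left [341 306] [[-61.9 -12.6  12.5]]
bottom [346 318] [[-73.1  19.5  12.5]]
 [346 318] [[-73.1  19.5  12.5]]
```

Call:
servo_tool(
  series=[
    {"dx": -0.1, "dy": 0.3, "dz": 1, "roll": 0, "jaw": 1.5},
    {"dx": -0.1, "dy": 0.3, "dz": 2, "roll": 0, "jaw": 1.5},
    {"dx": -0.1, "dy": 0.3, "dz": 2.8, "roll": 0, "jaw": 1.5},
    {"dx": -0.1, "dy": 0.3, "dz": 3, "roll": 0, "jaw": 1.5},
    {"dx": -0.1, "dy": 0.3, "dz": 3.1, "roll": 0, "jaw": 1.5},
    {"dx": -0.1, "dy": 0.3, "dz": 3.1, "roll": 0, "jaw": 1.5},
  ],
)

```text
time: 14.42
ee_pos: [0.4864, -0.341, 0.0489]
orientation: [[0.981, 0.194, 0.0], [0.194, -0.981, -0.0], [0.0, 0.0, -1.0]]
ft_force: [-0.0, 0.0, -2.4]
finger_gap: 0.276
gripper_force: 60.1
```

Call:
servo_tool(
  series=[
    {"dx": 0, "dy": 0, "dz": 0.05, "roll": 0, "jaw": 1.5},
    {"dx": 0, "dy": 0, "dz": 0.08, "roll": 0, "jaw": 1.5},
  ],
)

```text
time: 14.68
ee_pos: [0.4866, -0.341, 0.0482]
orientation: [[0.981, 0.194, 0.001], [0.194, -0.981, -0.0], [0.0, 0.0, -1.0]]
ft_force: [-0.2, 0.7, 0.1]
finger_gap: 0.274
gripper_force: 60.4
```

Contact: the force has gone from -2.4 to about 0 N. Opening the jaws now, then backing straight up.

Call:
servo_tool(
  series=[
    {"dx": 0, "dy": 0, "dz": 0, "roll": 0, "jaw": 3},
    {"dx": 0, "dy": 0, "dz": 0, "roll": 0, "jaw": 4},
    {"dx": 0, "dy": 0, "dz": 0, "roll": 0, "jaw": 8},
    {"dx": 0, "dy": 0, "dz": 0, "roll": 0, "jaw": 8},
    {"dx": 0, "dy": 0, "dz": 0, "roll": 0, "jaw": 8},
    {"dx": 0, "dy": 0, "dz": -3, "roll": 0, "jaw": 8},
    {"dx": 0, "dy": 0, "dz": -8, "roll": 0, "jaw": 8},
    {"dx": 0, "dy": 0, "dz": -14, "roll": 0, "jaw": 8},
  ],
)

```text
time: 15.68
ee_pos: [0.4859, -0.3405, 0.1888]
orientation: [[0.981, 0.194, -0.002], [0.194, -0.981, 0.001], [-0.002, -0.001, -1.0]]
ft_force: [1.4, -0.6, -0.1]
finger_gap: 0.936
gripper_force: 0.0
```

Call:
servo_tool(
  series=[
    {"dx": 0, "dy": -5, "dz": -4, "roll": 0, "jaw": 8},
    {"dx": 0, "dy": -10, "dz": -8, "roll": 0, "jaw": 8},
    {"dx": 0, "dy": -15, "dz": -10, "roll": 0, "jaw": 8},
    {"dx": 0, "dy": -15, "dz": -10, "roll": 0, "jaw": 8},
  ],
)

```text
time: 16.18
ee_pos: [0.4579, -0.1893, 0.289]
orientation: [[0.979, 0.201, 0.002], [0.201, -0.979, 0.003], [0.002, -0.002, -1.0]]
ft_force: [-0.1, -1.9, -0.6]
finger_gap: 0.937
gripper_force: 0.0
```

Run:
```python
from h import *
s=monitor.read_state();print(s["time"],s["ee_pos"],s["ft_force"])
A=eyes.grab_frame("top");cv2.imwrite("pics/ft.png",A);B=eyes.grab_frame("scene");cv2.imwrite("pics/fs.png",B)
a=np.radians(22.2);x=np.array([np.cos(a),np.sin(a)]);y=np.array([-x[1],x[0]])
for n,im in(("top",A),("scene",B)):
    h=cv2.cvtColor(im,cv2.COLOR_BGR2HSV)
    for nm,lo,hi in(("red",0,6),("red2",174,180),("orange",7,17),("yellow",22,34),("green",45,75),("blue",100,125)):
        m=((h[...,0]>=lo)&(h[...,0]<=hi)&(h[...,1]>120)&(h[...,2]>50)).astype(np.uint8)
        k,l,t,c=cv2.connectedComponentsWithStats(m)
        for i in range(1,k):
            if t[i,4]<8: continue
            w=px2w(n,[c[i]],.013)[0];d=(w[:2]-st)
            if np.hypot(*(w[:2]-[.48,-.05]))<.4: print(n,nm,t[i,4],"world",w[:2].round(3),"station mm",(1000*d@x).round(),(1000*d@y).round())
```

```text
16.175 [ 0.45786665 -0.18932302  0.28896023] [-0.11963055 -1.86969521 -0.59243432]
top red 242 world [ 0.7   -0.343] station mm 39.0 -385.0
top red 133 world [0.394 0.12 ] station mm -70.0 159.0
top orange 170 world [0.439 0.135] station mm -23.0 156.0
top yellow 183 world [0.541 0.183] station mm 90.0 162.0
top green 115 world [ 0.631 -0.167] station mm 41.0 -196.0
top green 201 world [0.494 0.166] station mm 40.0 164.0
scene red 278 world [ 0.721 -0.275] station mm 83.0 -330.0
scene green 117 world [ 0.628 -0.175] station mm 35.0 -202.0
scene blue 814 world [ 0.491 -0.33 ] station mm -150.0 -294.0
```

Run:
```python
from h import *
from scipy.optimize import minimize
def sil(n,cx,cy,yaw,sc=4):
    a=np.radians(yaw);x=np.array([np.cos(a),np.sin(a)]);y=np.array([-x[1],x[0]]);M=np.zeros((400*sc,640*sc),np.uint8)
    for l,w,z0,z1 in((.13,.028,.008,.036),(.084,.024,.036,.092)):
        P=[np.r_[np.array([cx,cy])+i*l/2*x+j*w/2*y,z] for i in(1,-1) for j in(1,-1) for z in(z0,z1)]
        cv2.fillConvexPoly(M,cv2.convexHull(((w2px(n,P)+.5)*sc-.5).round().astype(int)),255)
    return cv2.resize(M,(640,400),interpolation=cv2.INTER_AREA)/255.
for f,n in(("top0","top"),("ft","top"),("scene0","scene"),("fs","scene")):
    h=cv2.cvtColor(cv2.imread(f"pics/{f}.png"),cv2.COLOR_BGR2HSV)
    m=((h[...,0]>=100)&(h[...,0]<=128)&(h[...,1]>110)&(h[...,2]>35)).astype(float)
    q=w2px(n,[.487,-.341,.04])[0].astype(int);k=np.zeros_like(m);k[q[1]-45:q[1]+45,q[0]-45:q[0]+45]=1;m*=k
    r=minimize(lambda p:np.abs(sil(n,p[0]/100,p[1]/100,p[2])-m).sum(),[48.6,-34.2,11],method="Nelder-Mead",options=dict(initial_simplex=[[48.6,-34.2,11],[49.2,-34.2,11],[48.6,-33.6,11],[48.6,-34.2,15]],maxiter=60))
    print(f,r.x.round(2),round(r.fun,1),m.sum())
```

```text
top0 [ 48.62 -34.53  13.62] 130.5 646.0
ft [ 51.64 -28.08 -56.78] 483.2 0.0
scene0 [ 48.52 -34.51  13.76] 115.4 803.0
fs [ 48.62 -34.14  12.79] 105.3 832.0
```

The scraper fit gives (0.486,-0.341) and a yaw within about 2° of the mat, so it's centred and upright. All four offcuts are in the tray, so I'm handing in.

```bash
python3 -c "
from h import *
print(order.job_done())"
```

```text
the job is handed in; nothing more can be done
None
```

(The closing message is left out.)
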